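# Seat the press mould and snap the toggle clamp shut

### The arm

A 7-joint arm with a two-finger parallel gripper is mounted at the origin on a cart in front of the work surface, level with it; the furniture and walls round the work are solid. World frame = base frame: x ahead of the robot, y to its left, z up, the work surface at z = 0. Lengths are in m, angles in rad, forces in N, time in s.
With the tool pointing down it reaches from about 0.425 to 0.925 m from the base axis. Payload 6.8 kg.
Tool frame: the origin (TCP) lies on the mounting face of the last link; the fingertips stand 173 mm ahead of it and the grasp point (between the pads) lies 155 mm ahead of it; z points along the fingers, y is the line along which they close (so a half turn about z gives the same grasp; the last joint's range is limited). The gripper opens to 85 mm and grips with 20 to 120 N. Pads are 22 mm wide; open, the fingers measure 114 mm over their backs; the gripper's body (76 mm by 85 mm) begins 54 mm behind the grasp point. The pads swing forward as they close: fully open they stand 13 mm farther back than shut.
Start: joints at [-1.294, 0.477, 0.022, 1.555, -0.011, 1.109, -0.083], TCP at [0.253, 0.626, 0.405] pointing down, gripper open.
Joint ranges: [-2.96, 2.96], [-0.34, 2.1], [-1.41, 1.46], [0.24, 2.44], [-1.37, 4.51], [0.17, 1.92], [-2.96, 2.96]. Speed limits (rad/s): [2.39, 2.39, 3.14, 3.14, 3.14, 3.14, 3.14].

### API

Orientations are given as a rotation vector (axis times angle).
In Python, from bench import r gives the robot as it stands.
- The arm moves only by the tool carry_out, never from a script. Its argument "moves" is a list of rows, each a list of 5 numbers: the shift along the tool's x, y, z in m, then the turn about the tool's z in rad, then the finger opening in m, from 0 to 0.0854. In form: [[dx, dy, dz, roll, claw], ...]. A call has exactly 8 rows; each row is the pose to reach, as a shift and turn from the pose commanded when the call began, along the tool's axes at that moment; what a row does not reach only later rows make up. A row lasts 1/10 s, in which the tool goes at most 50 mm and 8.59 degrees, less where a joint would pass 70% of its speed; a pose out of reach is approached as far as the arm can. A call with a gripper value outside its range is refused whole. The fingers move at their own pace and stop on an object; "force" is the grip in N (left out, the last holds). Time passes only in rows, so rows that repeat a pose let the fingers close, or fill a call up. It gives the time, the measured TCP pose, the force, the opening and the grip force at its end, in the units of the state.
- r.get_obs(): the state, without advancing time (a new reading comes with each control period).
- r.grab_frame(name): name is "scene" or "top"; returns the picture (400x640x3 uint8, red, green, blue); there is no depth.
- r.calibration(name): a dict with "fx", "fy", "cx", "cy" (pixels), "rvec" (rotation vector, rad) and "tvec" (3), from world to camera coordinates, as OpenCV has them. Camera axes: x right, y down, z forward; pixel columns grow to the right and rows downward; lengths in m; the calibration is good to about 2 mm. A picture is of the moment at which its call begins. calibration takes no time and is no camera call.
- r.hand_in(): hands the job in; it is judged then, once.
The state is a dict: "clock": time; "joints": joint angles; "qvel": joint speeds; "tau": joint torques, N m; "tcp_pos": TCP position; "orientation": TCP orientation; "contact_force": force on the tool from outside, world axes, zero at the start; "moment": the same for the moment, N m; "grip_width": finger opening in m; "gripper_force": force on a finger pad.
Only numpy, scipy, OpenCV 4.12 (cv2) and the standard library are available. Lean on these libraries where they do the work, as an engineer would, in place of code of your own. Each camera call takes 0.05 s, during which the arm holds its last target. There are 200 camera calls.

### The job

Push the carved wooden press mould along its channel in the clamping board until it is fully home against the end stop; only then push the clamp's lever over and down past its dead point, until it snaps into lock and the clamp's foot holds the mould down. Only push with the fingers: do not pick up or tip the mould, and leave the steel measure, the film-wrapped lump and the small cutter standing where they are.

Things in the scene. Friction and masses are not known exactly. Their poses are not given: they have to be found in the camera images.
- jig: Clamping board, fixed: plywood 12 mm thick, x -87 to +50, y -150 to +150 mm. Origin on the table surface under the channel's middle line, half-way along the board; z up. The channel runs along y: floor 12 mm above the table, 62 mm wide (x -31 to +31) between two rails 10 mm wide, tops 26 mm above the table. End stop at the +y end.
- stop_face (a point): Centre of the end stop's face, at x = 0, y = +115 mm of the board, 25 mm above the table. The stop is a wooden block across the channel, its top 38 mm above the table. The mould's +y end must rest against this face.
- mould: Loose carved wooden press mould, a bar 58 (x) x 160 (y) x 26 mm high, about 0.15 kg, lying along the channel, 45 to 75 mm short of the stop. Origin at the centre of its underside. Pushed at its -y end it slides to +y of the board; fully home its origin is at y = +35 mm in the board's frame.
- clamp_lever (a joint): Lever angle, rad: 0 open (stands up 65 degrees above level, leaning to -x of the board), 1.05 shut (5 degrees above level, pointing to -x). A spring holds it open; past the dead point at about 0.8 it snaps by itself to its stop at 1.05 and stays; let go before that it springs back. It takes up to about 8 N at lever_grip, square to the lever.
- lever_pivot (a point): On the lever's level axis (along the board's y), in the middle of the steel toggle clamp, 50 mm above the table, at x = -64, y = +75 mm of the board (robot's side of the channel). The clamp's cheeks reach 59 mm above the table; its arm, while open, stands up beside the channel to about 115 mm.
- lever_grip (a point): On the lever's centre line, 85 mm from the pivot, in its black ribbed rubber grip: round, 19 mm thick, from 40 to 115 mm from the pivot. To close the clamp push here from the upper side (the side towards the channel), first towards -x of the board, then down, in an arc about the pivot.
- clamp_foot: Sprung round rubber foot, 18 mm across, under the end of the clamp's arm, which the lever moves. Origin on the arm's centre line, 17 mm above the foot's underside. Lever shut: it stands on the channel's middle line at y = +75 mm of the board and presses a seated mould with about 3 N. Lever open: up in the air.
- jigger: Bystander: steel double-cone measure, 44 mm across, 108 mm high, standing on the table beyond the end stop. Origin under its centre.
- lump: Bystander: pale lump of paste wrapped in film, about 53 x 59 x 30 mm, on the table in front of the board. Origin under its centre.
- cutter: Bystander: small steel cutter, 23 x 22 x 18 mm, on the table in front of the board, left of the lever. Origin under its centre.
Things that resemble listed ones, but are neither listed nor needed, are in the scene too. Of the things like the mould, leave any that is black or pink; of the rest the larger one is meant.

How it is judged:
On the way, in this order (a step that is already met when the one before it is completed fails the run):
1. the mould is home against the end stop while the clamp is still open (y of mould in the frame of jig above 0.0315 m and z of mould in the frame of jig below 0.018 m and value of joint clamp_lever below 0.3 rad), for 0.2 s.
2. the lever has snapped into lock with the foot on the mould (value of joint clamp_lever above 0.97 rad and contact force between clamp_foot and mould above 1 N and y of mould in the frame of jig above 0.0315 m), for 0.2 s.
At the end, for the whole second after the job is handed in: The lever is locked (joint over 0.97 of 1.05), the mould lies flat in the channel within 3.5 mm of the end stop, at rest, the clamp's foot presses on it with more than 1 N, and the bystanders are within 30 mm of where they stood (all of step 2 and z of mould in the frame of jig below 0.018 m and linear speed of mould below 0.01 m/s and distance of each of jigger, lump, cutter from where it was at the start of the episode below 0.03 m); the robot touches nothing.
It fails at once if the mould is lifted more than about 10 mm or tipped (z of mould in the frame of jig above 0.022 m or angle between mould's own z axis and vertical above 0.2 rad).
It fails at once if the lever is pushed past its dead point before the mould is home (value of joint clamp_lever above 0.82 rad and not (y of mould in the frame of jig above 0.0315 m)).
It fails at once if the steel measure is moved or lifted by 30 mm or more, or tipped (distance of jigger from where it was at the start of the episode above 0.03 m or angle between jigger's own z axis and vertical above 0.5 rad).
It fails at once if the wrapped lump of paste is moved or lifted by 30 mm or more, or tipped (distance of lump from where it was at the start of the episode above 0.03 m or angle between lump's own z axis and vertical above 0.5 rad).
It fails at once if the small cutter is moved or lifted by 30 mm or more, or tipped (distance of cutter from where it was at the start of the episode above 0.03 m or angle between cutter's own z axis and vertical above 0.5 rad).
It also fails if it takes over 48 s, if anything falls off the work surface, if the arm or the gripper's body presses on something with over 40 N, if the wrist force passes 120 N, or if a joint passes its speed limit or range.

## Working session

There is one attempt and no reset: what is moved stays moved. The work goes in short steps, Python scripts to look and compute and a tool call to move; the robot and the scene stay as the last step left them, time stands still between calls to the robot, and variables do not carry over. Pictures are saved under pics/ and viewed, at most 10 in all, crops included, and the job is handed in when it is done.

Besides the shell and the picture viewer there is one more tool, called after "Request:" as name(argument=value, ...), one argument or row to a line, values as JSON. carry_out: Moves the arm, as the interface text tells. Its arguments: {"type":"object","properties":{"moves":{"type":"array","items":{"type":"array","items":{"type":"number"}}},"force":{"type":"number"}},"required":["moves"]}

```bash
mkdir -p pics
python3 - <<'E'
from bench import r
import cv2
for n in("scene","top"):
    cv2.imwrite(f"pics/{n}0.png",r.grab_frame(n)[:,:,::-1]); print(n,r.calibration(n))
o=r.get_obs(); print(o)
E
```

```text
scene {'fx': 423.21858933461806, 'fy': 423.21858933461806, 'cx': 321.4393354950579, 'cy': 202.5966009863623, 'rvec': array([ 0.88528797, -2.17794763,  1.34917278]), 'tvec': array([0.44464645, 0.19982804, 1.13223067])}
top {'fx': 365.7756196076775, 'fy': 365.7756196076775, 'cx': 320.690225352525, 'cy': 204.3162371611733, 'rvec': array([ 2.11967795, -2.14708097,  0.13570295]), 'tvec': array([0.10008057, 0.54934094, 0.92182476])}
{'clock': 0.1, 'joints': array([-1.29408987,  0.47772324,  0.02236285,  1.5563163 , -0.01149982,
        1.1093099 , -0.08308632]), 'qvel': array([ 0.00029861, -0.00255822, -0.00042584, -0.00282973, -0.00242678,
        0.0007478 ,  0.00073176]), 'tau': array([ 3.52066607e-03, -5.97758174e+01,  1.61317728e+00, -2.81951970e+01,
        1.28019287e-02,  5.03222531e-03,  2.53476893e-07]), 'tcp_pos': array([0.25329239, 0.62541803, 0.40383453]), 'orientation': array([-6.00669485e-01, -3.08344458e+00,  2.54101661e-03]), 'contact_force': array([-0.59766351,  0.1802969 ,  0.60856642]), 'moment': array([-0.02094379, -0.02279391,  0.01151565]), 'gripper_force': 0.0, 'grip_width': 0.08534725277862722}
```

View pics/scene0.png

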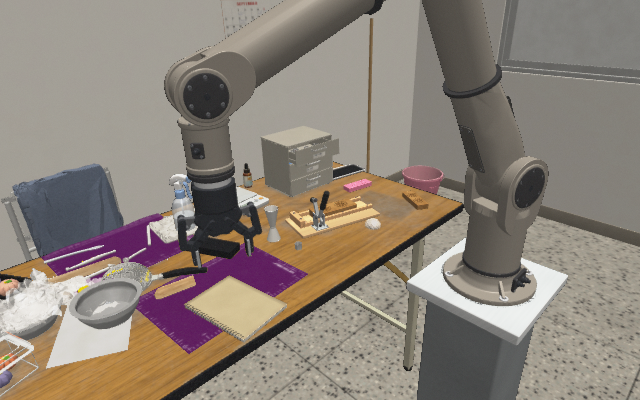

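View pics/top0.png

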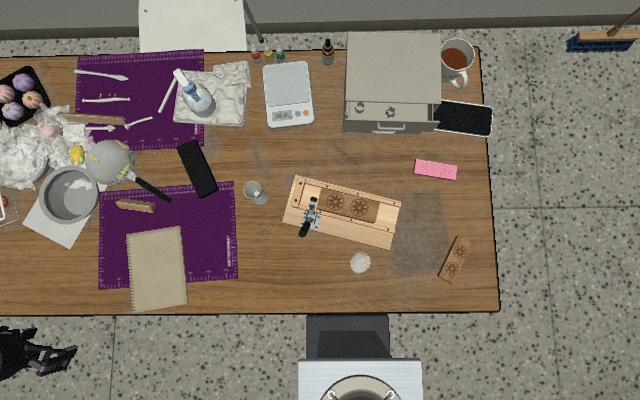

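Top view: board at about (341,212), with the mould in its channel at (350,206), clamp at (308,215), lump (360,262), jigger (256,192) and cutter (265,232). Next I zoom in on the board.

Run:
```python
import cv2,numpy as np
a=cv2.imread("pics/top0.png")[160:280,240:410]; b=cv2.imread("pics/scene0.png")[175:255,260:400]
a=cv2.resize(a,None,fx=4.6,fy=4.6,interpolation=cv2.INTER_CUBIC)
cv2.imwrite("pics/ca.png",a)
cv2.imwrite("pics/cb.png",cv2.resize(b,None,fx=5.6,fy=5.6,interpolation=cv2.INTER_CUBIC))
```

```text
(no output)
```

View pics/ca.png

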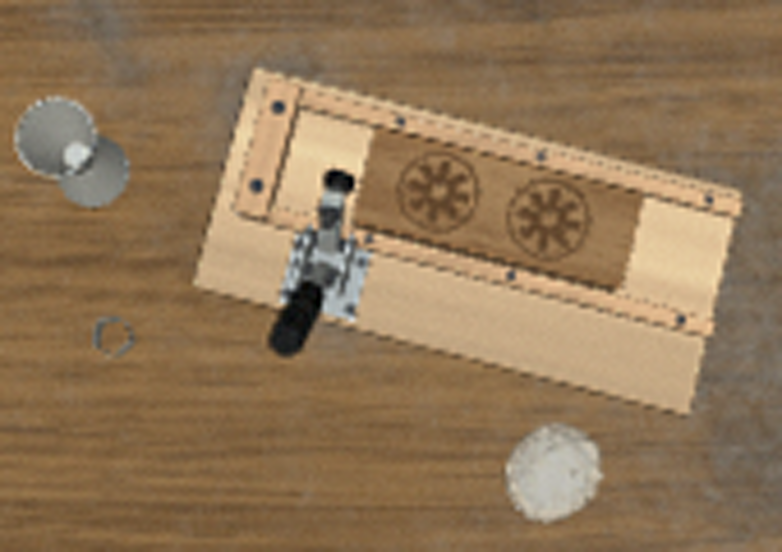

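View pics/cb.png

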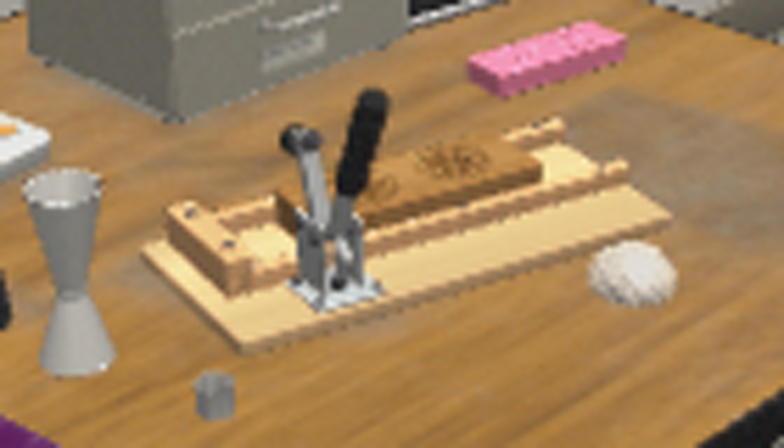

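The crops show the board corners at (257,68), (193,285), (690,413) and (745,190). The mould top spans (373,127), (643,197), (622,290) and (355,232). The lever grip leans toward the robot, and the lump is at (553,472).

```bash
cat > h.py <<'E'
from bench import r
import cv2,numpy as np
from scipy.spatial.transform import Rotation as R
def ray(n,u,v,z):
    c=r.calibration(n);M=R.from_rotvec(c["rvec"]).as_matrix();C=-M.T@c["tvec"]
    d=M.T@np.array([(u-c["cx"])/c["fx"],(v-c["cy"])/c["fy"],1.]);return C+d*(z-C[2])/d[2]
def ca(u,v,z): return ray("top",240+(u+.5)/4.6-.5,160+(v+.5)/4.6-.5,z)
def fit(src,dst):
    a=src.mean(0);b=dst.mean(0);H=(src-a).T@(dst-b);t=np.arctan2(H[0,1]-H[1,0],H[0,0]+H[1,1])
    c,s=np.cos(t),np.sin(t);Q=np.array([[c,-s],[s,c]]);return t,b-Q@a,Q
E
python3 - <<'E'
from h import *
P=np.array([ca(*p)[:2] for p in [(257,68,.012),(193,285,.012),(690,413,.012),(745,190,.026)]])
L=np.array([[.05,.15],[-.087,.15],[-.087,-.15],[.041,-.15]])
# bystander scale
t,o,Q=fit(L,P);print("yaw",t,"o",o,"res mm",((Q@L.T).T+o-P)*1e3)
for n,p in dict(stopL=(299,90,.038),stopR=(268,218,.038),m1=(373,127,.038),m2=(643,197,.038),m3=(622,290,.038),m4=(355,232,.038),lump=(553,472,.015),cutter=(113,337,.009),jig=(95,172,.0),gripend=(288,345,.15),foot=(339,180,.11)).items():
    w=ca(*p);print(n,w[:2].round(4),(Q.T@(w[:2]-o)*1e3).round(1))
for n,p in dict(piv=(-.064,.075),grip=(-.064-.085*np.cos(1.134),.075),push=(0,-.165)).items():print(n,Q@np.array(p)+o)
ob=r.get_obs();print(R.from_rotvec(ob["orientation"]).as_matrix().round(3))
E
```

```text
yaw -0.2581657291247996 o [0.55492055 0.03256311] res mm [[ 1.96064067  2.54494881]
 [-0.37069122 -0.31616765]
 [ 1.20677941 -2.03634483]
 [-2.79672886 -0.19243633]]
stopL [0.6199 0.1354] [ 36.6 116. ]
stopR [0.5449 0.1536] [-40.6 114.5]
m1 [0.5973 0.0926] [25.7 68.9]
m2 [ 0.554  -0.0619] [ 23.2 -91.6]
m3 [ 0.5006 -0.0481] [-31.9 -91.9]
m4 [0.5361 0.1036] [-36.4  63.9]
lump [ 0.3985 -0.0081] [-140.8  -79.2]
cutter [0.4797 0.2475] [-127.6  188.7]
jig [0.5799 0.2612] [-34.2 227.5]
gripend [0.4642 0.1342] [-113.7   75.1]
foot [0.5545 0.1095] [-20.1  74.3]
piv [0.51218958 0.12141729]
grip [0.47742294 0.13059771]
push [ 0.51279481 -0.12696877]
[[-0.927  0.375 -0.   ]
 [ 0.375  0.927 -0.002]
 [-0.    -0.002 -1.   ]]
```

```bash
cat >> h.py <<'E'
T=-.258;Q=np.array([[np.cos(T),-np.sin(T)],[np.sin(T),np.cos(T)]])
O=np.array([.5549,.0326])+Q@[-.003,0]
def st():
    ob=r.get_obs();M=R.from_rotvec(ob["orientation"]).as_matrix();p=ob["tcp_pos"]
    print("t",ob["clock"].__round__(2),"board mm",(Q.T@(p[:2]-O)*1e3).round(1),"tipz",round((p[2]-.173)*1e3,1),"F board",(Q.T@ob["contact_force"][:2]).round(1),ob["contact_force"][2].round(1),"grip",ob["grip_width"]);return p,M
def go(x,y,tipz):
    p,M=st();w=np.r_[Q@[x,y]+O,tipz+.173]
    ty=M[:2,1];a=np.arctan2(ty[0],ty[1])-.258
    print("shift",(M.T@(w-p)).round(4),"roll",round(-a,4))
E
python3 -c "
from h import *
go(0,-.135,.15)"
```

```text
t 0.1 board mm [-439.9  496.2] tipz 230.8 F board [-0.6  0. ] 0.6 grip 0.08534725277862722
shift [-0.5162 -0.5704  0.0818] roll -0.1268
```

Request:
carry_out(
  moves=[
    [-0.03,-0.033,0,0,0],
    [-0.06,-0.066,0,0,0],
    [-0.09,-0.1,0,0,0],
    [-0.12,-0.133,0,-0.03,0],
    [-0.15,-0.166,0,-0.06,0],
    [-0.18,-0.2,0,-0.09,0],
    [-0.22,-0.243,0,-0.127,0],
    [-0.25,-0.276,0,-0.127,0],
  ],
  force=40,
)

```text
clock: 0.9
tcp_pos: [0.3805, 0.2771, 0.4046]
orientation: [-0.402, -3.116, 0.0]
contact_force: [1.6, -0.3, 0.0]
grip_width: -0.0001
gripper_force: 0.0
```

```bash
python3 -c "
from h import *
go(0,-.135,.20)"
```

```text
t 0.9 board mm [-228.  192.] tipz 231.6 F board [1.6 0.2] 0.0 grip -9.748073652542601e-05
shift [-0.2275 -0.3273  0.0315] roll 0.0016
```

Request:
carry_out(
  moves=[
    [-0.025,-0.036,0,0,0],
    [-0.055,-0.08,0,0,0],
    [-0.085,-0.12,0,0,0],
    [-0.115,-0.165,0,0,0],
    [-0.145,-0.21,0,0,0],
    [-0.175,-0.25,0.01,0,0],
    [-0.205,-0.295,0.02,0,0],
    [-0.228,-0.327,0.032,0,0],
  ],
)

```text
clock: 1.7
tcp_pos: [0.515, -0.0897, 0.3749]
orientation: [0.403, 3.114, 0.001]
contact_force: [0.5, 1.5, -0.5]
grip_width: 0.0001
gripper_force: 0.0
```

```bash
python3 -c "
from h import *
go(0,-.130,.020)"
```

```text
t 1.7 board mm [  -4.4 -128.4] tipz 201.9 F board [0.1 1.6] -0.5 grip 6.874242146756448e-05
shift [-0.0042 -0.0017  0.1819] roll 0.0004
```

Request:
carry_out(
  moves=[
    [-0.004,-0.002,0.03,0,0],
    [-0.004,-0.002,0.06,0,0],
    [-0.004,-0.002,0.09,0,0],
    [-0.004,-0.002,0.12,0,0],
    [-0.004,-0.002,0.14,0,0],
    [-0.004,-0.002,0.15,0,0],
    [-0.004,-0.002,0.15,0,0],
    [-0.004,-0.002,0.15,0,0],
  ],
)

```text
clock: 2.5
tcp_pos: [0.5183, -0.0908, 0.2255]
orientation: [0.404, 3.115, 0.0]
contact_force: [-1.2, -0.8, 0.8]
grip_width: -0.0
gripper_force: 0.0
```

```bash
python3 -c "
from h import *
go(0,-.130,.021)
a=r.grab_frame('top')[160:280,240:410,::-1];b=r.grab_frame('scene')[155:255,260:400,::-1]
a=cv2.resize(a,(560,396));b=cv2.resize(b,(560,400))
cv2.imwrite('pics/p1.png',cv2.resize(np.vstack([a,b]),(421,598)))"
```

```text
t 2.5 board mm [  -0.9 -128.6] tipz 52.5 F board [-1.  -1.1] 0.8 grip -1.3468376511247972e-06
shift [-0.0009 -0.0014  0.0315] roll 0.0
```

View pics/p1.png

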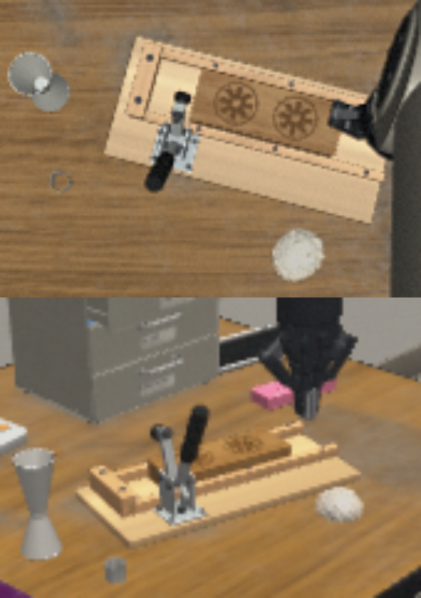

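The closed fingers are centred over the channel just behind the mould's -y end. Top view has them at (340,115), scene view at (307,405). I'll descend into the channel.

Request:
carry_out(
  moves=[
    [0,-0.002,0.01,0,0],
    [0,-0.002,0.02,0,0],
    [0,-0.002,0.027,0,0],
    [0,-0.002,0.031,0,0],
    [0,-0.002,0.031,0,0],
    [0,0.004,0.031,0,0],
    [0,0.008,0.031,0,0],
    [0,0.012,0.031,0,0],
  ],
)

```text
clock: 3.4
tcp_pos: [0.5214, -0.0784, 0.1941]
orientation: [0.403, 3.115, 0.0]
contact_force: [-0.1, 0.1, 0.4]
grip_width: -0.0002
gripper_force: 0.0
```

```bash
python3 -c "
from h import *
go(0,-.062,.021)"
```

```text
t 3.4 board mm [  -1.1 -115.9] tipz 21.1 F board [-0.1  0. ] 0.4 grip -0.00016702598877685153
shift [-0.0012  0.0539  0.0001] roll 0.0007
```

Push slowly and watch the force.

Request:
carry_out(
  moves=[
    [-0.001,0.004,0,0,0],
    [-0.001,0.008,0,0,0],
    [-0.001,0.012,0,0,0],
    [-0.001,0.016,0,0,0],
    [-0.001,0.02,0,0,0],
    [-0.001,0.024,0,0,0],
    [-0.001,0.027,0,0,0],
    [-0.001,0.03,0,0,0],
  ],
)

```text
clock: 4.2
tcp_pos: [0.5297, -0.0502, 0.1939]
orientation: [0.404, 3.115, -0.0]
contact_force: [-0.6, -1.0, 1.9]
grip_width: -0.0005
gripper_force: 0.8
```

Request:
carry_out(
  moves=[
    [0,0.003,0,0,0],
    [0,0.006,0,0,0],
    [0,0.009,0,0,0],
    [0,0.012,0,0,0],
    [0,0.014,0,0,0],
    [0,0.016,0,0,0],
    [0,0.018,0,0,0],
    [0,0.02,0,0,0],
  ],
)

```text
clock: 5.0
tcp_pos: [0.5347, -0.0308, 0.1938]
orientation: [-0.404, -3.115, 0.0]
contact_force: [-0.3, -1.3, 1.8]
grip_width: 0.0
gripper_force: 0.8
```

```bash
python3 -c "
from h import *
go(0,-.062,.021)"
```

```text
t 5.0 board mm [ -0.3 -66.5] tipz 20.8 F board [ 0.  -1.3] 1.8 grip 3.559279432258597e-05
shift [-0.0003  0.0045 -0.0002] roll 0.0001
```

Request:
carry_out(
  moves=[
    [0,0.001,0,0,0],
    [0,0.002,0,0,0],
    [0,0.003,0,0,0],
    [0,0.004,0,0,0],
    [0,0.005,0,0,0],
    [0,0.006,0,0,0],
    [0,0.007,0,0,0],
    [0,0.008,0,0,0],
  ],
)

```text
clock: 5.8
tcp_pos: [0.5368, -0.0231, 0.1938]
orientation: [-0.404, -3.115, -0.0]
contact_force: [-0.7, -1.4, 1.2]
grip_width: 0.0003
gripper_force: 0.7
```

Request:
carry_out(
  moves=[
    [0,0.001,0,0,0],
    [0,0.002,0,0,0],
    [0,0.003,0,0,0],
    [0,0.004,0,0,0],
    [0,0.005,0,0,0],
    [0,0.006,0,0,0],
    [0,0.007,0,0,0],
    [0,0.008,0,0,0],
  ],
)

```text
clock: 6.6
tcp_pos: [0.5375, -0.0204, 0.1938]
orientation: [-0.411, -3.113, 0.009]
contact_force: [-4.9, -18.3, 4.6]
grip_width: -0.0
gripper_force: 9.2
```

```bash
python3 -c "
from h import *
st();a=r.grab_frame('top')[160:280,240:410,::-1]
cv2.imwrite('pics/p2.png',cv2.resize(a,None,fx=4.6,fy=4.6,interpolation=cv2.INTER_CUBIC))"
```

```text
t 6.6 board mm [ -0.3 -55.6] tipz 20.8 F board [ -0.1 -18.9] 4.6 grip -3.734797823375288e-05
```

View pics/p2.png

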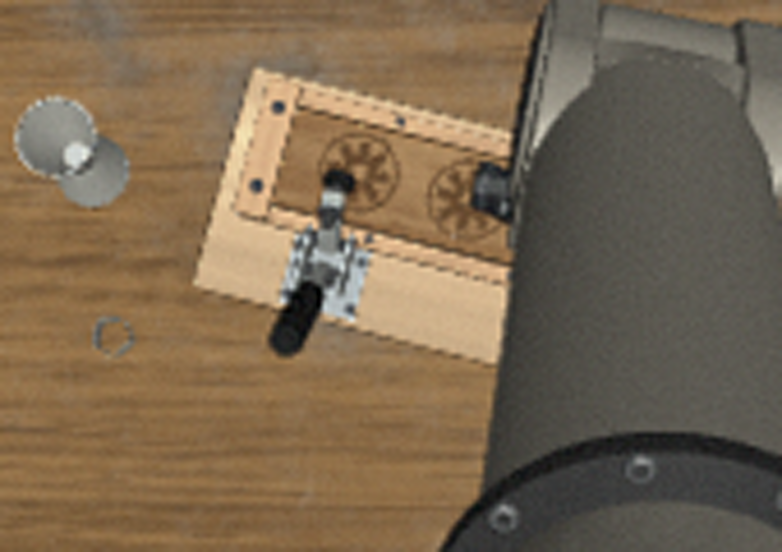

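The mould's +y end now meets the stop at (285,140). The 19 N reaction and the finger position (-55.6 mm) both fit "home". I'll back off and rise.

Request:
carry_out(
  moves=[
    [0,-0.01,0,0,0],
    [0,-0.02,0,0,0],
    [0,-0.02,-0.03,0,0],
    [0,-0.02,-0.07,0,0],
    [0,-0.02,-0.11,0,0],
    [0,-0.02,-0.15,0,0],
    [0,-0.02,-0.18,0,0],
    [0,-0.02,-0.18,0,0],
  ],
)

```text
clock: 7.45
tcp_pos: [0.5351, -0.0348, 0.3781]
orientation: [0.402, 3.108, 0.005]
contact_force: [0.4, -0.6, 0.9]
grip_width: -0.0001
gripper_force: 0.0
```

```bash
python3 -c "
from h import *
go(-.066,.075,.19)"
```

```text
t 7.45 board mm [  1.1 -70.2] tipz 205.1 F board [ 0.6 -0.5] 0.9 grip -7.45827999104846e-05
shift [0.0671 0.1452 0.0152] roll 0.0009
```

Request:
carry_out(
  moves=[
    [0.01,0.02,0,0,0],
    [0.025,0.05,0,0,0],
    [0.04,0.085,0,0,0],
    [0.055,0.115,0,0,0],
    [0.065,0.14,0,0,0],
    [0.067,0.145,0.015,0,0],
    [0.067,0.145,0.025,0,0],
    [0.067,0.145,0.025,0,0],
  ],
)

```text
clock: 8.25
tcp_pos: [0.5051, 0.122, 0.3468]
orientation: [-0.403, -3.112, 0.003]
contact_force: [0.3, 0.5, 0.5]
grip_width: 0.0001
gripper_force: 0.0
```

```bash
python3 -c "
from h import *
go(-.066,.075,.13)
a=r.grab_frame('top')[160:280,240:410,::-1];b=r.grab_frame('scene')[155:255,260:400,::-1]
a=cv2.resize(a,(560,396));b=cv2.resize(b,(560,400))
cv2.imwrite('pics/p3.png',cv2.resize(np.vstack([a,b]),(421,598)))"
```

```text
t 8.25 board mm [-68.   73.7] tipz 173.8 F board [0.1 0.5] 0.5 grip 7.707607193524809e-05
shift [-0.0021  0.0014  0.0438] roll 0.0002
```

View pics/p3.png

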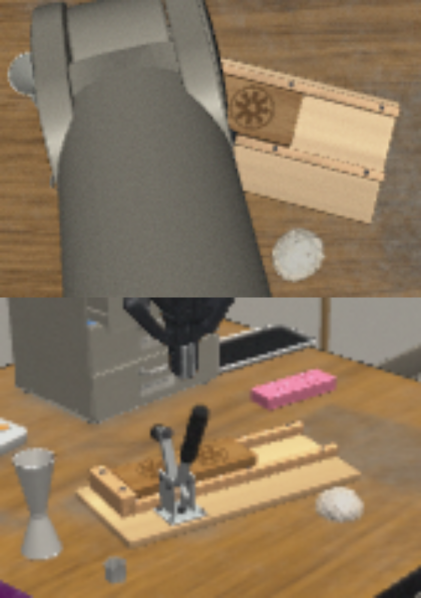

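The fingers hang above the gap between the clamp's arm at (160,432) and the grip at (200,410), and the mould is still home. I'll descend into the gap.

Request:
carry_out(
  moves=[
    [-0.001,0.001,0.01,0,0],
    [-0.001,0.001,0.02,0,0],
    [-0.001,0.001,0.03,0,0],
    [-0.001,0.001,0.04,0,0],
    [-0.001,0.001,0.046,0,0],
    [-0.001,0.001,0.046,0,0],
    [-0.001,0.001,0.046,0,0],
    [-0.001,0.001,0.046,0,0],
  ],
)

```text
clock: 9.15
tcp_pos: [0.5073, 0.1232, 0.3032]
orientation: [0.404, 3.115, 0.001]
contact_force: [-0.3, -0.2, 0.1]
grip_width: 0.0
gripper_force: 0.0
```

```bash
python3 -c "
from h import *
go(-.0782,.075,.1265)"
```

```text
t 9.15 board mm [-66.1  75.5] tipz 130.2 F board [-0.3 -0.3] 0.1 grip 4.330123993947326e-05
shift [ 0.0121 -0.0005  0.0037] roll 0.0002
```

Request:
carry_out(
  moves=[
    [0.006,0,0.002,0,0],
    [0.012,0,0.004,0,0],
    [0.018,0,0.006,0,0],
    [0.025,0,0.009,0,0],
    [0.031,0,0.013,0,0],
    [0.037,0,0.017,0,0],
    [0.042,0,0.022,0,0],
    [0.047,0,0.0265,0,0],
  ],
)

```text
clock: 9.95
tcp_pos: [0.4621, 0.1353, 0.2767]
orientation: [0.404, 3.113, 0.002]
contact_force: [6.3, -2.2, 1.8]
grip_width: 0.0004
gripper_force: 2.5
```

```bash
python3 -c "
from h import *
go(-.1315,.075,.068)"
```

```text
t 9.95 board mm [-113.    75.6] tipz 103.7 F board [ 6.6 -0.5] 1.8 grip 0.00035225883705837605
shift [ 0.0186 -0.0007  0.0356] roll 0.0
```

```bash
python3 -c "
from h import *
b=r.grab_frame('scene')[165:255,270:390,::-1]
cv2.imwrite('pics/p4.png',cv2.resize(b,None,fx=6.5,fy=6.5,interpolation=cv2.INTER_CUBIC))"
```

```text
(no output)
```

View pics/p4.png

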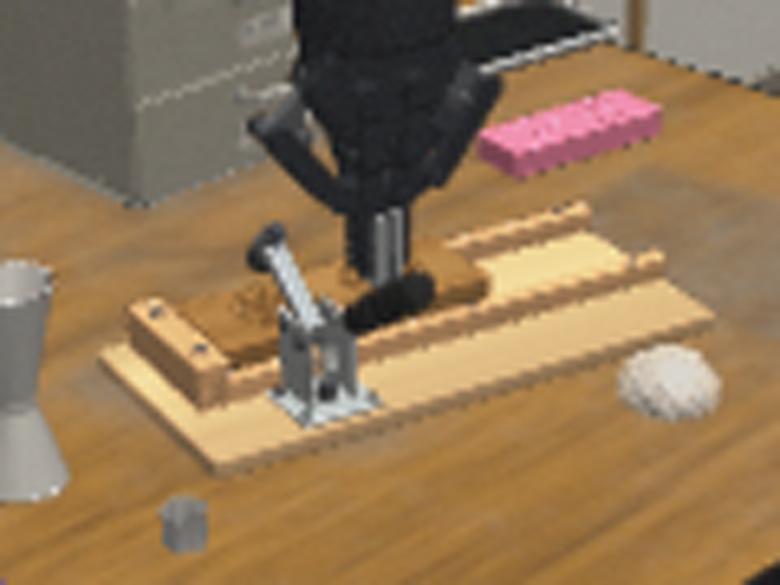

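The lever is being pushed over, with the grip at (395,300) and the fingertips on its upper side. I'll continue the arc.

Request:
carry_out(
  moves=[
    [0.0045,0,0.0055,0,0],
    [0.0085,0,0.0115,0,0],
    [0.012,0,0.0175,0,0],
    [0.0145,0,0.0235,0,0],
    [0.0165,0,0.029,0,0],
    [0.018,0,0.034,0,0],
    [0.0185,0,0.037,0,0],
    [0.0185,0,0.038,0,0],
  ],
)

```text
clock: 10.8
tcp_pos: [0.4435, 0.1399, 0.2385]
orientation: [-0.404, -3.114, 0.0]
contact_force: [-6.4, -0.8, 19.1]
grip_width: 0.0001
gripper_force: 9.3
```

```bash
python3 -c "
from h import *
go(-.1315,.075,.068)"
```

```text
t 10.8 board mm [-132.1   75.3] tipz 65.5 F board [-5.9 -2.4] 19.1 grip 6.520897632446267e-05
shift [-0.0006 -0.0003 -0.0025] roll 0.0
```

The 19 N reaction at tip z 65 mm means the lever is on its shut stop. Retreat upward.

Request:
carry_out(
  moves=[
    [0,0,-0.01,0,0],
    [0,0,-0.03,0,0],
    [0,0,-0.06,0,0],
    [0,0,-0.09,0,0],
    [0,0,-0.12,0,0],
    [0,0,-0.14,0,0],
    [0,0,-0.14,0,0],
    [0,0,-0.14,0,0],
  ],
)

```text
clock: 11.6
tcp_pos: [0.4437, 0.1398, 0.3784]
orientation: [0.404, 3.115, 0.001]
contact_force: [-1.2, -0.1, -0.5]
grip_width: 0.0001
gripper_force: 0.0
```

```bash
python3 -c "
from h import *
st()
b=r.grab_frame('scene')[165:255,270:390,::-1]
cv2.imwrite('pics/p5.png',cv2.resize(b,None,fx=6.5,fy=6.5,interpolation=cv2.INTER_CUBIC))"
```

```text
t 11.6 board mm [-131.9   75.3] tipz 205.4 F board [-1.1 -0.4] -0.5 grip 0.00011784730152805754
```

View pics/p5.png

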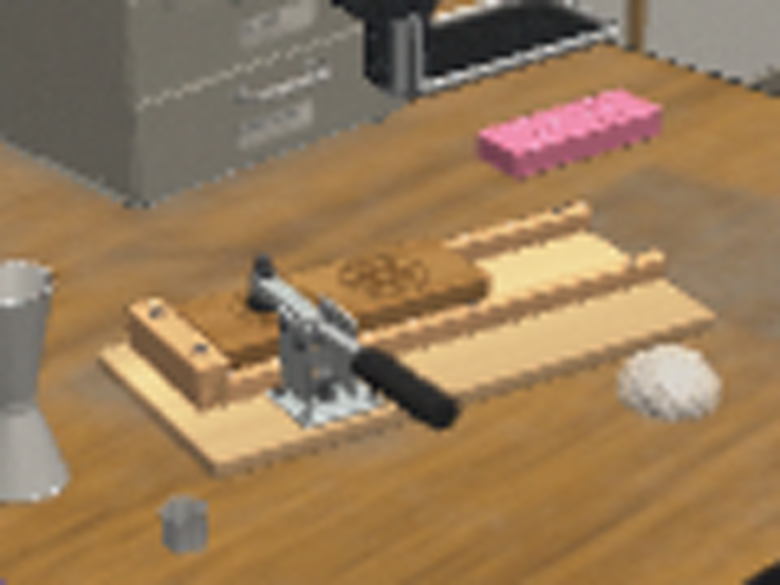

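The lever is down and stays there with the grip at (408,390). The foot is on the mould at (262,290), and the mould is against the stop. Handing in.

```bash
python3 -c "
from bench import r
print(r.hand_in())"
```

```text
the job is handed in; nothing more can be done
None
```

The mould is home against the end stop, the clamp lever is locked down with its foot on the mould, the bystanders were not touched, and I handed the job in at about 12 s; the hand-in gave no verdict.

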